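# Find the used-up screw carton in the rack and replace it

## Task

One of the three screw cartons in the rack is used up, but shut they all look alike: lift them a little by the front end where they sit to feel which one is light. Draw the light one out and lay it flat in the grey tray (never a full one), then put the full spare carton from the bench home in the bay it came from, rear end under the keeper bar and front end down behind the lip, so that all three bays hold full cartons lying home. Do not shift the jar, the tape measure or the wax tin.

Things in the scene. Friction and masses are not known exactly. Their poses are not given: they have to be found in the camera images.
- rack: Plywood carton rack fixed on the bench, 126 deep (x) x 250 wide (y) x 68 high mm; place and yaw vary. Origin: centre of its underside; +x to its rear (away from the robot), +y to its left, z up. Base board 9 thick. Three bays, 78 centre to centre, each 54 wide, 108 long, between wood strips 10 high above the board (24 wide between bays, 18 at the ends). Back rail 16 high above the board, x 54 to 62.
- keeper (a point): Middle of the lower front edge of the aluminium keeper bar that runs over the rear of all bays, 53 mm above the board, 7 above a carton lying home. Bar 4 thick, rack x 27 to 62, on four uprights (x 33 to 59) standing on the strips. Under it a carton can tilt 0.2 rad about its rear bottom edge, but cannot go straight up: draw it 30 forward, clear of the bar, before raising it.
- lip (a point): Middle of the top of the wooden lip that runs across the front of all bays: 9 mm high above the board, 8 thick (rack x -62 to -54). A carton's front end is lifted over it. A carton goes in front end tilted up (about 0.17 rad): rear bottom edge set on the board just before the keeper bar, slid back to the rail (0.12 rad is enough then), front end lowered behind the lip.
- bay_1 (a point): Left bay (+y): point on the base board where the centre of a carton's underside lies when home (4 mm play each way in x, 3 in y). Axes as the rack's.
- bay_2 (a point): Middle bay, as bay_1.
- bay_3 (a point): Right bay (-y), as bay_1.
- carton_1: Shut brown carton, white and green label, 100 long (x) x 48 wide (y) x 46 high mm, starts in the left bay, next carton 30 away. Origin: centre of underside; -x its front end (brass sample screw), facing the robot; z up. Grip its sides forward of the keeper bar, up to 60 N. Full 0.50 to 0.70 kg (evenly filled, 2 mm rattle), used up 0.09 kg: exactly one of carton_1 to 3, which one varies.
- carton_1_rear (a point): Middle of the rear bottom edge of carton_1, 50 mm from its origin along its x.
- carton_2_rear (a point): Middle of the rear bottom edge of carton_2, 50 mm from its origin along its x.
- carton_3_rear (a point): Middle of the rear bottom edge of carton_3, 50 mm from its origin along its x.
- carton_2: The same, starts in the middle bay.
- carton_3: The same, starts in the right bay.
- spare: Carton of the same kind and size, always full (0.50 to 0.70 kg), lying flat on the bench to the left in front of the rack, its -x end turned roughly to the robot. Axes and origin as carton_1.
- tray: Shallow grey plastic tray fixed on the bench to the right in front of the rack, for the used-up carton: 156 (x) x 114 (y) mm over its rim, 23 high, floor 4 thick; inside 142 x 98. Origin: centre of its underside, z up.
- tack_jar: Small jar of tacks with a lid, 62 x 57 x 84 high, bystander. Origin at the centre of its underside.
- tape_measure: Yellow tape measure, 32 x 74 x 58 high, bystander. Origin at the centre of its underside.
- wax_tin: Round brown wax tin, 78 across, 27 high, bystander. Origin at the centre of its underside.

How it is judged:
By the outcome, as a careful person would: the job done as asked, in the order asked, and still so for the second after the job is handed in, with the robot touching nothing.
It also fails if it takes over 67 s, if anything falls off the work surface, if the arm or the gripper's body presses on something with over 40 N, if the wrist force passes 120 N, or if a joint passes its speed limit or range.

## Robot

A 6-joint arm with a two-finger parallel gripper is mounted at the origin on a cart in front of the work surface, level with it; the furniture and walls round the work are solid. World frame = base frame: x ahead of the robot, y to its left, z up, the work surface at z = 0. Lengths are in mm, angles in rad, forces in N, time in s.
With the tool pointing down it reaches from about 275 to 750 mm from the base axis. Payload 10.2 kg.
Tool frame: the origin (TCP) lies midway between the tips of the shut fingers; the grasp point (between the pads) lies grip_depth behind it (grip_depth is the distance from the TCP to the grasp point, in mm); z points along the fingers, y is the line along which they close (so a half turn about z gives the same grasp; the last joint's range is limited). The gripper opens to 85 mm and grips with 20 to 120 N. Pads are 22 mm wide; open, the fingers measure 114 mm over their backs; the gripper's body (76 mm by 85 mm) begins 54 mm behind the grasp point. The pads swing forward as they close: fully open they stand 13 mm farther back than shut.
Start: joints at [0.926, 0.313, 1.498, -0, 1.331, -0.223], TCP at [214.95, 478.986, 207.294] pointing down, gripper open.
Joint ranges: [-2.94, 2.94], [-0.97, 2.17], [0.19, 2.56], [-1.23, 4.37], [0.02, 3.11], [-2.88, 2.88]. Speed limits (rad/s): [2.39, 2.39, 3.01, 3.14, 3.14, 3.14].

## Interface

Orientations are given as a unit quaternion [w, x, y, z].
In Python, from rig import * gives the robot as it stands.
- The arm moves only by the tool servo_tool, never from a script. Its argument "commands" is a list of rows, each a list of 3 entries, a list of its own where there are three numbers: the gripper command: -1 is fully open, 1 is shut, values between are in proportion, then the shift along the tool's x, y, z in m, then the turn, a rotation vector about the tool's x, y, z in units of 6 degrees (1.0 is 6 degrees). In form: [[grip, [dx, dy, dz], [ax, ay, az]], ...]. A call has 1 to 10 rows; each row shifts and turns the commanded pose from where the row before left it, along the tool's axes as they then stand; what a row does not reach is not made up. A row lasts 1/12 s, in which the tool goes at most 41.7 mm and 7.16 degrees, less where a joint would pass 70% of its speed; a pose out of reach is approached as far as the arm can. A call is refused whole if a number of a shift passes 0.0417 or a number of a turn 1, either way. A call with a gripper value outside its range is refused whole. The fingers move at their own pace and stop on an object; "squeeze" is the grip in N (left out, the last holds). Time passes only in rows, so rows that do not move let the fingers close. It gives the time, the measured TCP pose, the force, the opening and the grip force at its end, in the units of the state.
- sense(): the state, without advancing time (a new reading comes with each control period).
- capture(name): name is "scene" or "top" or "wrist"; returns a dict with "pixels" (420x560x3 uint8, red, green, blue), "z_map" (420x560 float32, mm along the optical axis (not along the pixel's ray), 0 where there is no reading), "fx", "fy", "cx", "cy" (pixels), "rvec" (rotation vector, rad) and "tvec" (3), from world to camera coordinates, as OpenCV has them; the wrist camera has in their place "T_tool_cam" (4x4, takes a point from camera to tool coordinates, whose origin is the TCP and whose axes are the flange's). Camera axes: x right, y down, z forward; pixel columns grow to the right and rows downward; lengths in mm; the calibration is good to about 2 mm. A picture is of the moment at which its call begins: read the wrist's pose just before it.
- finish_job(): hands the job in; it is judged then, once.
The state is a dict: "time_s": time; "joints": joint angles; "dq": joint speeds; "tau": joint torques, N m; "eef_pos": TCP position; "ee_rot": TCP orientation; "force": force on the tool from outside, world axes, zero at the start; "wrist_torque": the same for the moment, N m; "grip_width": opening from 0.0 (shut) to 1.0 (fully open); "grip_force": force on a finger pad.
Only numpy, scipy, OpenCV 4.12 (cv2) and the standard library are available. Lean on these libraries where they do the work, as an engineer would, in place of code of your own. Each camera call takes 0.05 s, during which the arm holds its last target. There are 200 camera calls.

## Working session

There is one attempt and no reset: what is moved stays moved. The work goes in short steps, Python scripts to look and compute and a tool call to move; the robot and the scene stay as the last step left them, time stands still between calls to the robot, and variables do not carry over. Pictures are saved under pics/ and viewed, at most 10 in all, crops included, and the job is handed in when it is done.

Besides the shell and the picture viewer there is one more tool, called after "Emit:" by a JSON object that holds its "op" and its "data", one argument or row to a line. servo_tool: Moves the arm, as the interface text tells. Its arguments: {"type":"object","properties":{"commands":{"type":"array"},"squeeze":{"type":"number"}},"required":["commands"]}

```bash
mkdir -p pics; ls; python3 - <<'E'
from rig import *
import cv2,numpy as np,pickle
s=sense(); print({k:np.round(v,3).tolist() for k,v in s.items()})
for n in("scene","top"):
    c=capture(n); pickle.dump(c,open(n+".pkl","wb")); cv2.imwrite(f"pics/{n}.png",c["pixels"][:,:,::-1])
    print(n,c["fx"],c["cx"],c["cy"],c["rvec"],c["tvec"])
c=capture("wrist");print(c["T_tool_cam"],c["fx"])
E
```

```text
pics
{'time_s': 0.0, 'joints': [0.926, 0.313, 1.498, -0.0, 1.331, -0.223], 'dq': [0.001, -0.0, -0.001, -0.001, 0.001, -0.001], 'tau': [-0.001, -41.225, -25.975, -0.0, 0.004, 0.0], 'eef_pos': [214.79, 478.744, 206.73], 'ee_rot': [-0.0, 0.209, 0.978, -0.001], 'force': [0.124, -0.272, -0.351], 'wrist_torque': [0.005, 0.018, 0.048], 'grip_force': 0.0, 'grip_width': 1.003}
scene 380.01009752481326 278.0080479807624 210.48386458035193 [ 2.03325621 -0.53321561  0.33845199] [-461.43849853  187.69873845  667.06767147]
top 531.2420505991158 276.5770091269826 201.439634130505 [ 2.00184725 -2.23223364  0.22915323] [  50.47598817  547.06770937 1248.89433664]
[[-5.61812372e-04 -9.46982729e-01 -3.21283980e-01  8.34005867e+01]
 [ 9.99999789e-01 -4.27733818e-04 -4.87903927e-04 -5.28192544e-01]
 [ 3.24612568e-04 -3.21284187e-01  9.46982770e-01 -1.67703612e+02]
 [ 0.00000000e+00  0.00000000e+00  0.00000000e+00  1.00000000e+00]] 295.23523088487445
```

View pics/top.png

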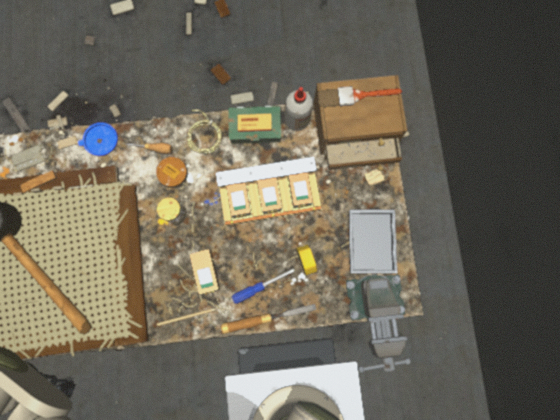

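View pics/scene.png

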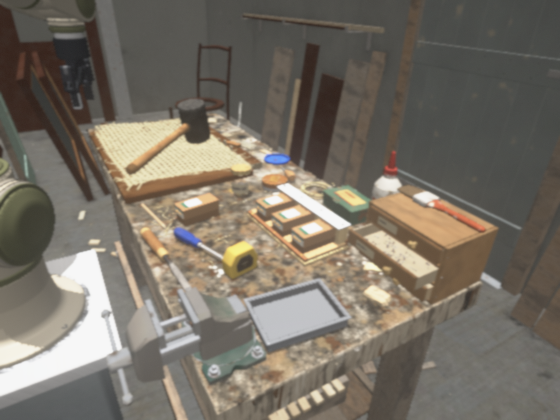

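The top view shows the rack at px (268,190), the spare at (203,271), the tray at (373,241), the tape at (308,261), the jar at (168,209) and the tin at (172,172). Next I'll take coarse positions from depth.

```bash
cat > h.py <<'E'
from rig import *
import cv2,numpy as np,pickle
from scipy.spatial.transform import Rotation as R
def tool():
    s=sense(); T=np.eye(4); w,x,y,z=s["ee_rot"]; T[:3,:3]=R.from_quat([x,y,z,w]).as_matrix(); T[:3,3]=s["eef_pos"]; return T
def cloud(c,T=None):
    if T is None:
        M=np.eye(4); M[:3,:3]=cv2.Rodrigues(np.array(c["rvec"],float))[0]; M[:3,3]=np.ravel(c["tvec"]); M=np.linalg.inv(M)
    else: M=T@c["T_tool_cam"]
    v,u=np.mgrid[:420,:560]; z=c["z_map"]
    P=np.stack([(u-c["cx"])/c["fx"]*z,(v-c["cy"])/c["fy"]*z,z],-1)@M[:3,:3].T+M[:3,3]
    P[z==0]=np.nan
    return P
def shot(name):
    T=tool(); c=capture("wrist"); c["T"]=T; pickle.dump(c,open(name+".pkl","wb"))
    cv2.imwrite(f"pics/{name}.png",c["pixels"][:,:,::-1]); return c,cloud(c,T)
def rect(P,m):
    "min-area rect of xy of masked points -> centre, sizes, angle of long axis"
    q=P[m][:,:2].astype(np.float32); (c,s,a)=cv2.minAreaRect(q)
    a=np.deg2rad(a if s[0]>s[1] else a+90); return np.round(c,1),np.round(sorted(s),1),(a+np.pi/2)%np.pi-np.pi/2
def show():
    s=sense(); print({k:np.round(s[k],3).tolist() for k in("time_s","eef_pos","ee_rot","force","wrist_torque","grip_width","grip_force")})
E
python3 - <<'E'
from h import *
c=pickle.load(open("top.pkl","rb"));P=cloud(c)
for n,u,v in [("bench",250,245),("spare",203,265),("c1",237,192),("c2",267,187),("c3",300,180),("keeperL",222,178),("keeperR",311,163),("rackFL",222,220),("rackFR",319,207),("tray",373,241),("tape",308,261),("jar",168,209),("tin",172,172),("driver",250,292),("vise",380,290)]:
    print(n,np.round(P[v,u],0))
def comp(u0,v0,u1,v1,lo,hi):
    m=np.zeros((420,560),bool);m[v0:v1,u0:u1]=True
    m&=(P[...,2]>lo)&(P[...,2]<hi);print(rect(P,m),m.sum())
comp(185,240,222,300,35,60)
comp(340,200,405,283,15,30)
comp(295,240,322,280,45,70)
comp(150,190,185,225,70,95)
E
```

```text
bench [456.  68.   2.]
spare [415. 185.  43.]
c1 [584.  85.  52.]
c2 [587.  10.  60.]
c3 [598. -73.  52.]
keeperL [621. 118.  62.]
keeperR [ 634. -104.   68.]
rackFL [528. 133.  -4.]
rackFR [ 531. -115.   19.]
tray [ 432. -240.    5.]
tape [396. -68.  56.]
jar [553. 251.  86.]
tin [658. 245.  32.]
driver [339.  79.  26.]
vise [ 309. -226.   78.]
(array([399.7, 184.7]), array([ 48.2, 100.6]), np.float64(0.15046064539572024)) 852
(array([ 419.9, -235.4]), array([123.9, 179.8]), np.float64(-0.10736933408817961)) 755
(array([400.9, -67. ]), array([30.3, 63.2]), np.float64(0.2122339485263829)) 307
(array([554.5, 251.8]), array([54.2, 56. ]), np.float64(-0.9602906819230692)) 439
```

Emit:
{"op": "servo_tool", "data": {
  "commands": [
    [-1,[0,0,-0.004],[0,0,-0.92]],
    [-1,[0,0,-0.004],[0,0,-0.92]],
    [-1,[0,0,-0.004],[0,0,-0.92]],
    [-1,[0,0,-0.004],[0,0,-0.92]],
    [-1,[0,0,-0.004],[0,0,-0.92]]
  ]
}}

```text
time_s: 0.57
eef_pos: [214.9, 478.9, 227.2]
ee_rot: [-0.0, -0.032, 0.999, -0.0]
force: [0.3, -0.4, -0.9]
grip_width: 0.993
grip_force: 0.0
```

Emit:
{"op": "servo_tool", "data": {
  "commands": [
    [-1,[-0.02,-0.035,-0.002],[0,0,0]],
    [-1,[-0.02,-0.035,-0.002],[0,0,0]],
    [-1,[-0.02,-0.035,-0.002],[0,0,0]],
    [-1,[-0.02,-0.035,-0.002],[0,0,0]],
    [-1,[-0.02,-0.035,-0.002],[0,0,0]],
    [-1,[-0.02,-0.035,-0.002],[0,0,0]],
    [-1,[-0.02,-0.035,-0.002],[0,0,0]]
  ]
}}

```text
time_s: 1.15
eef_pos: [369.9, 241.0, 241.4]
ee_rot: [0.0, -0.03, 1.0, 0.0]
force: [0.5, -0.1, 0.5]
grip_width: 1.0
grip_force: 0.0
```

Emit:
{"op": "servo_tool", "data": {
  "commands": [
    [-1,[-0.02,-0.035,-0.002],[0,0,0]],
    [-1,[-0.02,-0.035,-0.002],[0,0,0]],
    [-1,[-0.02,-0.035,-0.002],[0,0,0]],
    [-1,[-0.02,-0.035,-0.002],[0,0,0]],
    [-1,[-0.02,-0.035,-0.002],[0,0,0]],
    [-1,[-0.02,-0.035,-0.002],[0,0,0]],
    [-1,[-0.02,-0.035,-0.002],[0,0,0]],
    [-1,[0,0,0],[0,0,0]]
  ]
}}

```text
time_s: 1.82
eef_pos: [526.1, 1.3, 254.4]
ee_rot: [-0.0, -0.027, 1.0, -0.001]
force: [0.8, 0.1, -0.7]
grip_width: 0.997
grip_force: 0.0
```

```bash
python3 - <<'E'
from h import *
c,P=shot("w1"); show()
cv2.imwrite("pics/w1.png",c["pixels"][:,:,::-1])
E
```

```text
{'time_s': 1.867, 'eef_pos': [524.73, 3.967, 254.396], 'ee_rot': [-0.001, -0.028, 1.0, 0.0], 'force': [-0.336, 0.057, -0.134], 'wrist_torque': [0.011, -0.028, 0.05], 'grip_width': 0.997, 'grip_force': 0.0}
```

View pics/w1.png

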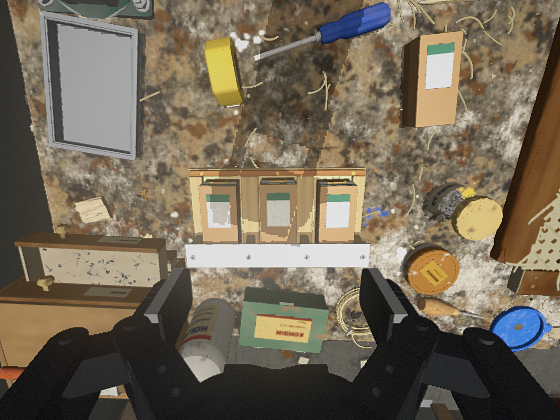

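The wrist view shows cartons 3, 2 and 1 at px (220,211), (278,211) and (336,211). The keeper is the white strip at row 255, the lip is at row 173, the spare is at (433,80) and the tray at (92,85).

```bash
python3 - <<'E'
from h import *
c,P=shot("w2"); show()
z=P[...,2]
def comp(n,u0,v0,u1,v1,lo,hi):
    m=np.zeros(z.shape,bool);m[v0:v1,u0:u1]=True
    m&=(z>lo)&(z<hi)
    m=cv2.erode(m.astype(np.uint8),np.ones((3,3)))>0
    k,l,st,_=cv2.connectedComponentsWithStats(m.astype(np.uint8)); i=1+np.argmax(st[1:,4]); m=l==i
    print(n,*rect(P,m),"z",np.round(np.median(z[m]),1),m.sum())
comp("keeper",170,235,390,275,60,75)
comp("c3",195,170,248,240,50,62);comp("c2",254,170,307,240,50,62);comp("c1",312,170,366,240,50,62)
comp("lip",180,160,370,185,14,24)
comp("spare",390,20,480,140,40,55)
comp("sparemid",390,20,480,140,44,48)
comp("trayrim",30,5,150,165,15,30)
comp("trayfloor",50,25,135,150,0,9)
comp("tape",195,25,250,115,50,65)
comp("jar",440,190,510,245,75,95)
print("bench",np.median(z[120:160,250:380]),"board",np.median(z[180:235,245:255]),np.median(z[200:230,304:312]))
# column profile through c2 and strip
for v in range(164,246,5): print(v,np.round(P[v,278],1),np.round(P[v,250],1))
E
```

```text
{'time_s': 1.917, 'eef_pos': [523.883, 5.719, 254.58], 'ee_rot': [-0.001, -0.029, 1.0, 0.0], 'force': [0.493, -0.52, -0.128], 'wrist_torque': [-0.031, -0.033, -0.0], 'grip_width': 1.002, 'grip_force': 0.0}
keeper [625.6   8.7] [ 34.5 242.4] -1.5145035595162648 z 67.0 3832
c3 [573.  -71.2] [45.8 71.8] 0.05100043785307462 z 56.1 1798
c2 [567.5   6.5] [45.4 74.1] 0.058813245352120624 z 56.1 1777
c1 [564.5  83.6] [45.8 72. ] 0.06946384656853888 z 56.1 1790
lip [529.1   2.7] [ 16.2 241.8] -1.515950130363747 z 19.3 1095
spare [400.  183.2] [47.4 97.6] 0.15016926228295202 z 47.2 3584
sparemid [431.3 194.1] [ 9.8 29.6] -0.9220326418093725 z 47.0 74
trayrim [ 431.6 -236.6] [114.  155.1] -0.11816592230541545 z 23.6 2559
trayfloor [ 431.2 -241.9] [ 90.6 141. ] -0.10911743302770738 z 5.1 7617
tape [402.4 -67. ] [28.1 51.9] 0.2106712388882379 z 58.7 1157
jar [554.  249.7] [52.7 53.9] -0.9751646363482434 z 84.3 1487
bench nan board nan 19.627974103630493
164 [ 5.134e+02  6.800e+00 -3.000e-01] [515.4 -33.2   0.7]
169 [519.1   7.1   7.6] [521.  -32.3   9.3]
174 [523.8   7.3  19.9] [526.2 -31.4  18.6]
179 [531.6   7.7  16.2] [532.9 -31.1  20.1]
184 [530.6   7.4  50.4] [539.9 -30.9  20.5]
189 [535.7   7.6  56.3] [547.4 -30.8  19.4]
194 [542.4   8.   55.9] [554.6 -30.6  19.6]
199 [548.7   8.4  57.1] [561.9 -30.4  19.8]
204 [555.7   8.8  56.5] [568.8 -30.   21.5]
209 [562.5   9.2  56.5] [576.6 -29.9  20.5]
214 [569.7   9.6  55.6] [584.3 -29.7  20.3]
219 [576.4  10.   56.4] [592.2 -29.5  19.8]
224 [583.6  10.4  56.2] [600.  -29.3  19.6]
229 [590.9  10.8  55.9] [607.8 -29.1  19.9]
234 [598.3  11.3  55.5] [616.  -28.9  19.4]
239 [605.1  11.7  56.6] [616.5 -27.5  35.9]
244 [609.   11.8  64. ] [610.7 -25.3  64.8]
```

Emit:
{"op": "servo_tool", "data": {
  "commands": [
    [-0.45,[-0.01,-0.001,0.01],[0,0,0]],
    [-0.45,[-0.01,-0.001,0.025],[0,0,0]],
    [-0.45,[-0.01,0,0.03],[0,0,0]],
    [-0.45,[0,0,0.03],[0,0,0]],
    [-0.45,[0,0,0.03],[0,0,0]],
    [-0.45,[0,0,0.03],[0,0,0]],
    [-0.45,[0,0,0.02],[0,0,0]],
    [-0.45,[0,0,0.01],[0,0,0]],
    [-0.45,[0,0,0],[0,0,0]],
    [-0.45,[0,0,0],[0,0,0]]
  ],
  "squeeze": 35
}}

```text
time_s: 2.75
eef_pos: [554.0, 7.0, 71.2]
ee_rot: [0.0, -0.03, 1.0, -0.0]
force: [0.4, 0.3, 0.2]
grip_width: 0.728
grip_force: 0.0
```

```bash
cat >> h.py <<'E'
def delta(p,yaw=None,pitch=None):
    "shift in tool axes (mm) from the measured pose to p"
    T=tool(); print("shift",np.round(T[:3,:3].T@(np.array(p)-T[:3,3]),1),"yaw",np.round(np.arctan2(-T[1,0],-T[0,0]),3),"pitch",np.round(np.arcsin(T[2,0]),3))
E
python3 - <<'E'
from h import *
c,P=shot("w3"); show(); delta([553.4,5.7,20])
E
```

```text
{'time_s': 2.8, 'eef_pos': [554.519, 6.78, 71.825], 'ee_rot': [0.001, -0.03, 1.0, -0.0], 'force': [-0.038, -0.453, 0.541], 'wrist_torque': [-0.017, 0.018, 0.03], 'grip_width': 0.725, 'grip_force': 0.0}
shift [ 1.3 -1.  51.8] yaw 0.061 pitch -0.002
```

View pics/w3.png

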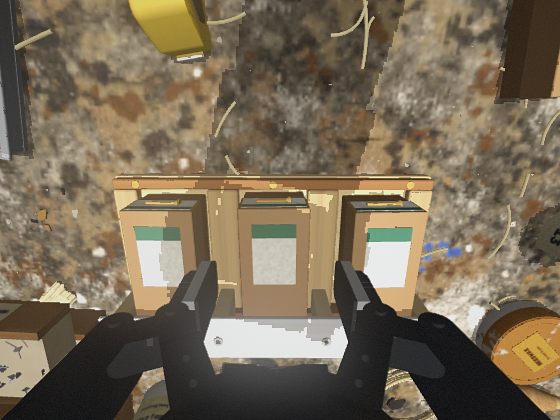

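The fingers straddle carton 2: inner faces at about cols 213 and 345, carton at 238–312. I'll lower, grip and feel it.

Emit:
{"op": "servo_tool", "data": {
  "commands": [
    [-0.45,[0.001,-0.001,0.017],[0,0,0]],
    [-0.45,[0,0,0.02],[0,0,0]],
    [-0.45,[0,0,0.012],[0,0,0]],
    [-0.45,[0,0,0.003],[0,0,0]],
    [-0.45,[0,0,0],[0,0,0]],
    [-0.45,[0,0,0],[0,0,0]]
  ]
}}

```text
time_s: 3.3
eef_pos: [553.8, 5.3, 19.8]
ee_rot: [0.001, -0.03, 1.0, -0.0]
force: [0.6, -0.3, -0.4]
grip_width: 0.725
grip_force: 0.0
```

Emit:
{"op": "servo_tool", "data": {
  "commands": [
    [0.3,[0,0,0],[0,0,0]],
    [0.3,[0,0,0],[0,0,0]],
    [0.3,[0,0,0],[0,0,0]],
    [0.3,[0,0,0],[0,0,0]],
    [0.3,[0,0,0],[0,0,0]],
    [0.3,[0,0,0],[0,0,0]]
  ]
}}

```text
time_s: 3.8
eef_pos: [553.7, 5.4, 19.8]
ee_rot: [0.001, -0.03, 1.0, -0.0]
force: [-1.5, 1.6, 6.7]
grip_width: 0.545
grip_force: 36.0
```

```bash
python3 - <<'E'
from h import *
show(); delta([553.4,5.7,20])
E
```

```text
{'time_s': 3.8, 'eef_pos': [553.735, 5.369, 19.806], 'ee_rot': [0.001, -0.03, 1.0, -0.0], 'force': [-1.465, 1.62, 6.714], 'wrist_torque': [0.314, 0.228, 0.124], 'grip_width': 0.545, 'grip_force': 36.043}
shift [ 0.3  0.4 -0.2] yaw 0.06 pitch -0.002
```

Emit:
{"op": "servo_tool", "data": {
  "commands": [
    [0.3,[-0.0002,0,-0.002],[0,0.24,0]],
    [0.3,[-0.0002,0,-0.002],[0,0.24,0]],
    [0.3,[-0.0002,0,-0.002],[0,0.24,0]],
    [0.3,[-0.0002,0,-0.002],[0,0.24,0]],
    [0.3,[0,0,0],[0,0,0]],
    [0.3,[0,0,0],[0,0,0]],
    [0.3,[0,0,0],[0,0,0]],
    [0.3,[0,0,0],[0,0,0]]
  ]
}}

```text
time_s: 4.47
eef_pos: [554.2, 5.4, 26.4]
ee_rot: [-0.05, -0.03, 0.998, -0.002]
force: [0.5, 0.4, -2.3]
grip_width: 0.547
grip_force: 36.9
```

```bash
python3 - <<'E'
from h import *
show(); c,P=shot("w4"); show()
m=np.zeros((420,560),bool); m[:,:]=1
E
```

```text
{'time_s': 4.467, 'eef_pos': [554.219, 5.426, 26.362], 'ee_rot': [-0.05, -0.03, 0.998, -0.002], 'force': [0.54, 0.443, -2.305], 'wrist_torque': [0.101, -0.58, 0.014], 'grip_width': 0.547, 'grip_force': 36.887}
{'time_s': 4.517, 'eef_pos': [554.224, 5.428, 26.371], 'ee_rot': [-0.05, -0.03, 0.998, -0.002], 'force': [2.053, 1.429, -1.965], 'wrist_torque': [0.113, -0.499, 0.041], 'grip_width': 0.551, 'grip_force': 36.883}
```

Emit:
{"op": "servo_tool", "data": {
  "commands": [
    [0.3,[0,0,-0.0015],[0,0,0]],
    [0.3,[0,0,-0.0015],[0,0,0]],
    [0.3,[0,0,0],[0,0,0]],
    [0.3,[0,0,0],[0,0,0]],
    [0.3,[0,0,0],[0,0,0]]
  ]
}}

```text
time_s: 4.93
eef_pos: [553.8, 5.5, 28.8]
ee_rot: [-0.051, -0.03, 0.998, -0.001]
force: [-0.8, 1.1, -6.6]
grip_width: 0.55
grip_force: 36.9
```

```bash
python3 - <<'E'
from h import *
show(); c,P=shot("w5"); show()
z=P[...,2]
for v in range(195,320,12): print(v,np.round(P[v,277],1))
E
```

```text
{'time_s': 4.933, 'eef_pos': [553.786, 5.526, 28.829], 'ee_rot': [-0.051, -0.03, 0.998, -0.001], 'force': [-0.81, 1.056, -6.552], 'wrist_torque': [0.018, 0.037, 0.057], 'grip_width': 0.55, 'grip_force': 36.947}
{'time_s': 4.983, 'eef_pos': [553.885, 5.498, 28.881], 'ee_rot': [-0.051, -0.03, 0.998, -0.001], 'force': [0.565, -0.286, -6.961], 'wrist_torque': [-0.064, 0.025, -0.013], 'grip_width': 0.548, 'grip_force': 36.93}
195 [520.2   4.3  16.6]
207 [527.9   4.8  17.6]
219 [531.7   4.9  33.9]
231 [533.1   4.9  53.8]
243 [535.1   4.9  67.4]
255 [541.3   5.3  67.5]
267 [548.1   5.7  66.2]
279 [555.3   6.2  64.8]
291 [562.1   6.6  64.6]
303 [570.3   7.1  62.3]
315 [577.4   7.5  62.3]
```

View pics/w5.png

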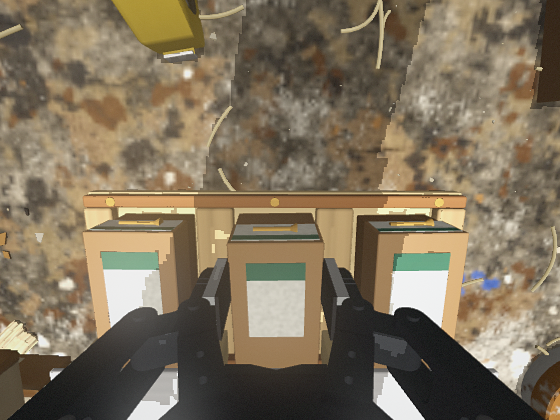

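Carton 2 weighs about 6.7 N, so it is full. I'll set it back down and try carton 1.

Emit:
{"op": "servo_tool", "data": {
  "commands": [
    [0.3,[0,0,0.0028],[0,0,0]],
    [0.3,[0.0002,0,0.002],[0,-0.24,0]],
    [0.3,[0.0002,0,0.002],[0,-0.24,0]],
    [0.3,[0.0002,0,0.002],[0,-0.24,0]],
    [0.3,[0.0002,0,0.0018],[0,-0.24,0]],
    [0.3,[0,0,0],[0,0,0]],
    [-0.45,[0,0,0],[0,0,0]],
    [-0.45,[0,0,0],[0,0,0]],
    [-0.45,[0,0,0],[0,0,0]]
  ]
}}

```text
time_s: 5.73
eef_pos: [553.0, 5.3, 18.9]
ee_rot: [0.0, -0.03, 1.0, -0.0]
force: [0.1, 0.9, -0.4]
grip_width: 0.728
grip_force: 0.0
```

Emit:
{"op": "servo_tool", "data": {
  "commands": [
    [-0.45,[0,0,-0.012],[0,0,0]],
    [-0.45,[0,0,-0.025],[0,0,0]],
    [-0.45,[0,0,-0.023],[0,0,0]],
    [-0.45,[0,0.025,0],[0,0,0]],
    [-0.45,[0,0.028,0],[0,0,0]],
    [-0.45,[0,0.025,0],[0,0,0]],
    [-0.45,[0,0,0],[0,0,0]],
    [-0.45,[0,0,0],[0,0,0]]
  ]
}}

```text
time_s: 6.4
eef_pos: [548.0, 84.0, 78.7]
ee_rot: [-0.0, -0.031, 1.0, -0.0]
force: [-0.0, 0.4, 0.5]
grip_width: 0.727
grip_force: 0.0
```

```bash
python3 - <<'E'
from h import *
show(); c,P=shot("w6"); delta([550.4,82.6,20])
z=P[...,2]
m=(z>48)&(z<59)&(abs(P[...,1]-82.6)<33)&(P[...,0]<600);print(rect(P,m))
m=(z>48)&(z<59)&(abs(P[...,1]-5)<33)&(P[...,0]<600);print("c2",rect(P,m),np.median(z[m]))
E
```

```text
{'time_s': 6.4, 'eef_pos': [547.997, 83.956, 78.672], 'ee_rot': [-0.0, -0.031, 1.0, -0.0], 'force': [-0.049, 0.405, 0.457], 'wrist_torque': [0.012, -0.012, -0.007], 'grip_width': 0.727, 'grip_force': 0.0}
shift [-2.2 -0.6 58.7] yaw 0.061 pitch 0.0
(array([564.7,  84.2]), array([48.1, 73.6]), np.float64(0.06985476532704893))
c2 (array([565.,   6.]), array([48.7, 70.2]), np.float64(0.06431707970250056)) 56.05904603144808
```

Emit:
{"op": "servo_tool", "data": {
  "commands": [
    [-0.45,[-0.0025,-0.0007,0.012],[0,0,0]],
    [-0.45,[0,0,0.025],[0,0,0]],
    [-0.45,[0,0,0.018],[0,0,0]],
    [-0.45,[0,0,0.004],[0,0,0]],
    [-0.45,[0,0,0],[0,0,0]],
    [0.3,[0,0,0],[0,0,0]],
    [0.3,[0,0,0],[0,0,0]],
    [0.3,[0,0,0],[0,0,0]],
    [0.3,[0,0,0],[0,0,0]],
    [0.3,[0,0,0],[0,0,0]]
  ]
}}

```text
time_s: 7.28
eef_pos: [551.3, 82.4, 20.7]
ee_rot: [0.001, -0.03, 1.0, -0.0]
force: [-0.0, -2.0, 5.7]
grip_width: 0.551
grip_force: 37.3
```

Emit:
{"op": "servo_tool", "data": {
  "commands": [
    [0.3,[-0.0002,0,-0.002],[0,0.24,0]],
    [0.3,[-0.0002,0,-0.002],[0,0.24,0]],
    [0.3,[-0.0002,0,-0.002],[0,0.24,0]],
    [0.3,[-0.0002,0,-0.002],[0,0.24,0]],
    [0.3,[0,0,-0.0015],[0,0,0]],
    [0.3,[0,0,-0.0015],[0,0,0]],
    [0.3,[0,0,0],[0,0,0]],
    [0.3,[0,0,0],[0,0,0]],
    [0.3,[0,0,0],[0,0,0]]
  ]
}}

```text
time_s: 8.03
eef_pos: [551.5, 82.8, 30.3]
ee_rot: [-0.051, -0.03, 0.998, -0.001]
force: [-0.4, -0.0, -6.1]
grip_width: 0.55
grip_force: 36.7
```

```bash
python3 - <<'E'
from h import *
show(); capture("top"); show()
E
```

```text
{'time_s': 8.033, 'eef_pos': [551.517, 82.807, 30.345], 'ee_rot': [-0.051, -0.03, 0.998, -0.001], 'force': [-0.42, -0.048, -6.091], 'wrist_torque': [0.002, 0.019, 0.003], 'grip_width': 0.55, 'grip_force': 36.69}
{'time_s': 8.083, 'eef_pos': [551.625, 82.796, 30.43], 'ee_rot': [-0.05, -0.03, 0.998, -0.001], 'force': [0.819, 0.255, -6.258], 'wrist_torque': [-0.004, -0.011, -0.025], 'grip_width': 0.545, 'grip_force': 36.692}
```

Carton 1 weighs about 6.1 N, so it is also full. Carton 3 should be the light one; I'll check it.

Emit:
{"op": "servo_tool", "data": {
  "commands": [
    [0.3,[0,0,0.0028],[0,0,0]],
    [0.3,[0.0002,0,0.002],[0,-0.24,0]],
    [0.3,[0.0002,0,0.002],[0,-0.24,0]],
    [0.3,[0.0002,0,0.002],[0,-0.24,0]],
    [0.3,[0.0002,0,0.0018],[0,-0.24,0]],
    [0.3,[0,0,0],[0,0,0]],
    [-0.45,[0,0,0],[0,0,0]],
    [-0.45,[0,0,0],[0,0,0]],
    [-0.45,[0,0,0],[0,0,0]]
  ]
}}

```text
time_s: 8.83
eef_pos: [550.7, 82.6, 20.4]
ee_rot: [0.0, -0.03, 1.0, -0.0]
force: [-0.5, 1.2, -0.1]
grip_width: 0.725
grip_force: 0.0
```

Emit:
{"op": "servo_tool", "data": {
  "commands": [
    [-0.45,[0,0,-0.012],[0,0,0]],
    [-0.45,[0,0,-0.025],[0,0,0]],
    [-0.45,[0,-0.01,-0.023],[0,0,0]],
    [-0.45,[0,-0.035,0],[0,0,0]],
    [-0.45,[0,-0.035,0],[0,0,0]],
    [-0.45,[0,-0.035,0],[0,0,0]],
    [-0.45,[0,-0.032,0],[0,0,0]],
    [-0.45,[0,-0.009,0],[0,0,0]],
    [-0.45,[0,0,0],[0,0,0]],
    [-0.45,[0,0,0],[0,0,0]]
  ]
}}

```text
time_s: 9.67
eef_pos: [559.7, -72.6, 80.0]
ee_rot: [-0.0, -0.03, 1.0, 0.0]
force: [-1.1, 1.2, 0.3]
grip_width: 0.731
grip_force: 0.0
```

```bash
python3 - <<'E'
from h import *
show(); c,P=shot("w7"); z=P[...,2]
for y,x in((-71,573),(7,567),(84,564)):
    m=(z>48)&(z<59)&(abs(P[...,1]-y)<33)&(P[...,0]<595)
    if m.sum()>50: r=rect(P,m);print(r,np.median(z[m]))
delta([559,-72.5,20])
E
```

```text
{'time_s': 9.667, 'eef_pos': [559.701, -72.612, 80.04], 'ee_rot': [-0.0, -0.03, 1.0, 0.0], 'force': [-1.144, 1.185, 0.272], 'wrist_torque': [-0.04, 0.048, -0.02], 'grip_width': 0.731, 'grip_force': 0.0}
(array([506.3, -72.1]), array([ 50.1, 177.5]), np.float64(0.0030724169090363684)) 56.1066731491577
(array([563.2,   5.7]), array([48.5, 66.7]), np.float64(0.06821314289685354)) 56.06901861504451
(array([562.,  83.]), array([49.8, 69.3]), np.float64(0.07591878312915923)) 55.99939984395152
shift [ 0.7 -0.6 60.1] yaw 0.061 pitch 0.0
```

Emit:
{"op": "servo_tool", "data": {
  "commands": [
    [-0.45,[0.0005,0.0005,0.012],[0,0,0]],
    [-0.45,[0,0,0.025],[0,0,0]],
    [-0.45,[0,0,0.019],[0,0,0]],
    [-0.45,[0,0,0.004],[0,0,0]],
    [-0.45,[0,0,0],[0,0,0]],
    [0.3,[0,0,0],[0,0,0]],
    [0.3,[0,0,0],[0,0,0]],
    [0.3,[0,0,0],[0,0,0]],
    [0.3,[0,0,0],[0,0,0]],
    [0.3,[0,0,0],[0,0,0]]
  ]
}}

```text
time_s: 10.55
eef_pos: [560.1, -72.5, 21.5]
ee_rot: [0.001, -0.03, 1.0, -0.0]
force: [-0.0, 2.6, 7.3]
grip_width: 0.55
grip_force: 37.2
```

Emit:
{"op": "servo_tool", "data": {
  "commands": [
    [0.3,[-0.0002,0,-0.002],[0,0.24,0]],
    [0.3,[-0.0002,0,-0.002],[0,0.24,0]],
    [0.3,[-0.0002,0,-0.002],[0,0.24,0]],
    [0.3,[-0.0002,0,-0.002],[0,0.24,0]],
    [0.3,[0,0,-0.0015],[0,0,0]],
    [0.3,[0,0,-0.0015],[0,0,0]],
    [0.3,[0,0,0],[0,0,0]],
    [0.3,[0,0,0],[0,0,0]],
    [0.3,[0,0,0],[0,0,0]]
  ]
}}

```text
time_s: 11.3
eef_pos: [560.4, -72.5, 31.1]
ee_rot: [-0.05, -0.03, 0.998, -0.001]
force: [0.1, 0.1, -1.4]
grip_width: 0.547
grip_force: 36.5
```

```bash
python3 - <<'E'
from h import *
show(); c,P=shot("w8"); show()
for v in range(207,320,12): print(v,np.round(P[v,277],1))
E
```

```text
{'time_s': 11.3, 'eef_pos': [560.39, -72.526, 31.06], 'ee_rot': [-0.05, -0.03, 0.998, -0.001], 'force': [0.128, 0.13, -1.379], 'wrist_torque': [-0.006, 0.024, -0.053], 'grip_width': 0.547, 'grip_force': 36.464}
{'time_s': 11.35, 'eef_pos': [560.421, -72.514, 31.035], 'ee_rot': [-0.05, -0.03, 0.998, -0.001], 'force': [-0.987, 0.345, -0.385], 'wrist_torque': [0.028, 0.011, 0.007], 'grip_width': 0.545, 'grip_force': 36.465}
207 [536.8 -73.1   9.6]
219 [538.6 -73.1  34.9]
231 [539.9 -73.2  55.3]
243 [542.1 -73.1  68.3]
255 [548.9 -72.7  66.9]
267 [554.9 -72.3  67.9]
279 [562.4 -71.9  66.1]
291 [569.6 -71.4  65.2]
303 [577.3 -70.9  63.8]
315 [584.6 -70.5  63.6]
```

Carton 3 reads about 1 N, so it is the light one. Drawing it out along its own axis.

Emit:
{"op": "servo_tool", "data": {
  "commands": [
    [0.3,[0.006,0,0],[0,0,0]],
    [0.3,[0.01,0,0],[0,0,0]],
    [0.3,[0.012,0,0],[0,0,0]],
    [0.3,[0.014,0,0],[0,0,0]],
    [0.3,[0.006,0,-0.01],[0,0,0]],
    [0.3,[0,0,-0.025],[0,0,0]],
    [0.3,[0,0,-0.025],[0,-0.5,0]],
    [0.3,[0,0,-0.015],[0,-0.46,0]],
    [0.3,[0,0,0],[0,0,0]]
  ]
}}

```text
time_s: 12.1
eef_pos: [520.7, -75.5, 114.5]
ee_rot: [0.004, -0.03, 1.0, -0.001]
force: [-1.1, -0.3, -0.6]
grip_width: 0.548
grip_force: 36.5
```

```bash
python3 - <<'E'
from h import *
show(); delta([408,-235,75])
E
```

```text
{'time_s': 12.1, 'eef_pos': [520.732, -75.475, 114.535], 'ee_rot': [0.004, -0.03, 1.0, -0.001], 'force': [-1.061, -0.281, -0.605], 'wrist_torque': [-0.012, 0.031, 0.012], 'grip_width': 0.548, 'grip_force': 36.479}
shift [ 122.3 -152.4   39. ] yaw 0.06 pitch -0.007
```

Emit:
{"op": "servo_tool", "data": {
  "commands": [
    [0.3,[0.01,-0.015,0],[0,0,0]],
    [0.3,[0.02,-0.025,0],[0,0,0]],
    [0.3,[0.02,-0.025,0],[0,0,0]],
    [0.3,[0.02,-0.025,0],[0,0,0]],
    [0.3,[0.02,-0.025,0],[0,0,0]],
    [0.3,[0.02,-0.025,0.01],[0,0,0]],
    [0.3,[0.012,-0.012,0.02],[0,0,0.8]],
    [0.3,[0,0,0.01],[0,0,0.82]],
    [0.3,[0,0,0],[0,0,0]],
    [0.3,[0,0,0],[0,0,0]]
  ]
}}

```text
time_s: 12.93
eef_pos: [406.9, -233.8, 70.3]
ee_rot: [-0.001, 0.054, 0.999, 0.001]
force: [-0.1, 0.5, -0.3]
grip_width: 0.549
grip_force: 36.5
```

```bash
python3 - <<'E'
from h import *
show(); delta([408,-235,16]); c,P=shot("w9"); z=P[...,2]
c=capture("top");P=cloud(c);z=P[...,2]; cv2.imwrite("pics/t9.png",cv2.resize(c["pixels"][150:330,200:440,::-1],(720,540)))
E
```

```text
{'time_s': 12.933, 'eef_pos': [406.87, -233.777, 70.336], 'ee_rot': [-0.001, 0.054, 0.999, 0.001], 'force': [-0.138, 0.5, -0.334], 'wrist_torque': [-0.002, 0.056, 0.016], 'grip_width': 0.549, 'grip_force': 36.463}
shift [-1.3 -1.2 54.3] yaw -0.107 pitch 0.002
```

View pics/w9.png

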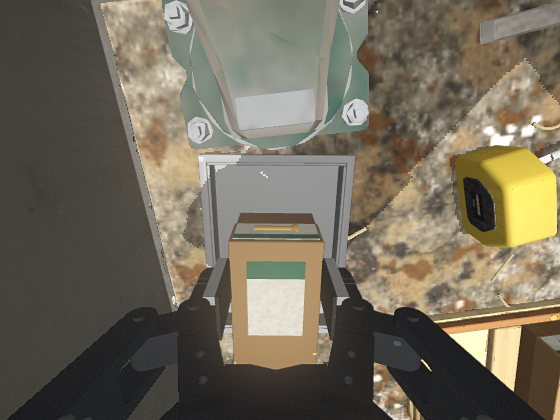

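The carton hangs centred over the tray: carton cols 230–322, tray 200–352. The vise is ahead of it. I'll lower and release.

Emit:
{"op": "servo_tool", "data": {
  "commands": [
    [0.3,[-0.001,-0.001,0.015],[0,0,0]],
    [0.3,[0,0,0.02],[0,0,0]],
    [0.3,[0,0,0.012],[0,0,0]],
    [0.3,[0,0,0.005],[0,0,0]],
    [0.3,[0,0,0.002],[0,0,0]],
    [0.3,[0,0,0],[0,0,0]],
    [0.3,[0,0,0],[0,0,0]]
  ]
}}

```text
time_s: 13.62
eef_pos: [408.5, -235.4, 17.4]
ee_rot: [0.001, 0.054, 0.999, -0.001]
force: [0.2, 0.2, -1.0]
grip_width: 0.551
grip_force: 36.5
```

Emit:
{"op": "servo_tool", "data": {
  "commands": [
    [-0.25,[0,0,0],[0,0,0]],
    [-0.25,[0,0,0],[0,0,0]],
    [-0.25,[0,0,0],[0,0,0]],
    [-0.25,[0,0,-0.015],[0,0,0]],
    [-0.25,[0,0,-0.03],[0,0,0]],
    [-0.25,[0,0,-0.035],[0,0,0]],
    [-0.25,[0,0,-0.035],[0,0,0]],
    [-0.25,[0,0,-0.02],[0,0,0]],
    [-0.25,[0,0,0],[0,0,0]]
  ]
}}

```text
time_s: 14.37
eef_pos: [409.5, -236.5, 156.1]
ee_rot: [0.003, 0.055, 0.998, -0.003]
force: [0.8, 0.0, 0.2]
grip_width: 0.623
grip_force: 0.0
```

```bash
python3 - <<'E'
from h import *
show(); c,P=shot("w10"); z=P[...,2]
m=(z>44)&(z<58)&(abs(P[...,1]+237)<50)&(abs(P[...,0]-435)<70);print(rect(P,m),np.percentile(z[m],[5,50,95]))
th=.15; R0=np.array([400,183.3]); g=R0-8*np.array([np.cos(th),np.sin(th)]); print(g); delta([*g,120])
E
```

```text
{'time_s': 14.367, 'eef_pos': [409.457, -236.517, 156.077], 'ee_rot': [0.003, 0.055, 0.998, -0.003], 'force': [0.783, 0.002, 0.245], 'wrist_torque': [-0.017, -0.06, -0.019], 'grip_width': 0.623, 'grip_force': 0.0}
(array([ 435.2, -239. ]), array([ 48.1, 100.8]), np.float64(-0.1190187996445129)) [49.80635812 51.05164205 52.17093197]
[392.08983138 182.10449494]
shift [ 62.3 413.6  32.1] yaw -0.11 pitch -0.004
```

Emit:
{"op": "servo_tool", "data": {
  "commands": [
    [-0.45,[0,0,0],[0,0,-0.83]],
    [-0.45,[0,0,0],[0,0,-0.83]],
    [-0.45,[0,0,0],[0,0,-0.82]],
    [-0.45,[-0.002,0.017,0],[0,0,0]],
    [-0.45,[-0.004,0.035,0],[0,0,0]],
    [-0.45,[-0.004,0.035,0],[0,0,0]],
    [-0.45,[-0.004,0.035,0],[0,0,0]],
    [-0.45,[-0.004,0.035,0],[0,0,0]],
    [-0.45,[-0.004,0.035,0],[0,0,0]],
    [-0.45,[-0.004,0.035,0],[0,0,0]]
  ]
}}

```text
time_s: 15.25
eef_pos: [398.7, -5.0, 150.6]
ee_rot: [-0.001, -0.075, 0.997, 0.0]
force: [1.0, -0.2, -0.1]
grip_width: 0.726
grip_force: 0.0
```

Emit:
{"op": "servo_tool", "data": {
  "commands": [
    [-0.45,[-0.004,0.035,0],[0,0,0]],
    [-0.45,[-0.004,0.035,0],[0,0,0]],
    [-0.45,[-0.004,0.035,0],[0,0,0]],
    [-0.45,[-0.004,0.035,0],[0,0,0]],
    [-0.45,[-0.004,0.035,0.02],[0,0,0]],
    [-0.45,[-0.002,0.014,0.02],[0,0,0]],
    [-0.45,[0,0,0],[0,0,0]],
    [-0.45,[0,0,0],[0,0,0]],
    [-0.45,[0,0,0],[0,0,0]]
  ]
}}

```text
time_s: 16.0
eef_pos: [393.3, 182.8, 111.7]
ee_rot: [-0.0, -0.075, 0.997, -0.0]
force: [0.3, 0.5, -1.2]
grip_width: 0.726
grip_force: 0.0
```

```bash
python3 - <<'E'
from h import *
show(); c,P=shot("w11"); z=P[...,2]
m=(z>42)&(z<52)&(abs(P[...,1]-183)<60)&(abs(P[...,0]-400)<70);print(rect(P,m),np.median(z[m]));delta([392.1,182.1,11])
E
```

```text
{'time_s': 16.0, 'eef_pos': [393.322, 182.793, 111.681], 'ee_rot': [-0.0, -0.075, 0.997, -0.0], 'force': [0.339, 0.49, -1.246], 'wrist_torque': [0.01, -0.04, 0.01], 'grip_width': 0.726, 'grip_force': 0.0}
(array([399.4, 184. ]), array([ 48.1, 100.1]), np.float64(0.15267736081856143)) 47.0566181337056
shift [  1.7  -0.3 101.1] yaw 0.149 pitch -0.001
```

Emit:
{"op": "servo_tool", "data": {
  "commands": [
    [-0.45,[0.0018,0,0.02],[0,0,0]],
    [-0.45,[0,0,0.035],[0,0,0]],
    [-0.45,[0,0,0.03],[0,0,0]],
    [-0.45,[0,0,0.012],[0,0,0]],
    [-0.45,[0,0,0.003],[0,0,0]],
    [-0.45,[0,0,0],[0,0,0]],
    [0.3,[0,0,0],[0,0,0]],
    [0.3,[0,0,0],[0,0,0]],
    [0.3,[0,0,0],[0,0,0]],
    [0.3,[0,0,0],[0,0,0]]
  ],
  "squeeze": 50
}}

```text
time_s: 16.88
eef_pos: [392.6, 183.0, 13.3]
ee_rot: [0.002, -0.075, 0.997, -0.0]
force: [-1.3, -2.7, 6.6]
grip_width: 0.543
grip_force: 51.6
```

Emit:
{"op": "servo_tool", "data": {
  "commands": [
    [0.3,[0,0,0],[0,0,0]],
    [0.3,[0,0,0],[0,0,0]],
    [0.3,[0,0,-0.01],[0,0,0]],
    [0.3,[0,0,-0.02],[0,0,0]],
    [0.3,[0,0,-0.03],[0,0,0]],
    [0.3,[0,0,-0.03],[0,0,0]],
    [0.3,[0,0,-0.02],[0,0,0]],
    [0.3,[0,0,0],[0,0,0]],
    [0.3,[0,0,0],[0,0,0]]
  ]
}}

```text
time_s: 17.63
eef_pos: [391.5, 183.1, 121.9]
ee_rot: [0.001, -0.075, 0.997, 0.0]
force: [-0.1, -0.2, -5.6]
grip_width: 0.541
grip_force: 56.4
```

```bash
python3 - <<'E'
from h import *
show(); c,P=shot("w12"); T=tool()
Q=(P-T[:3,3])@T[:3,:3]
m=(abs(Q[...,1])<20)&(Q[...,2]<-20)&(Q[...,2]>-50)&(Q[...,0]>-15)&(Q[...,0]<70);q=Q[m]
print(len(q)); print("top slope dz/dx",np.polyfit(q[:,0],q[:,2],1)); print("front x",np.percentile(q[:,0],[50,98,100]))
E
```

```text
{'time_s': 17.633, 'eef_pos': [391.468, 183.072, 121.877], 'ee_rot': [0.001, -0.075, 0.997, 0.0], 'force': [-0.064, -0.154, -5.609], 'wrist_torque': [-0.008, 0.073, -0.029], 'grip_width': 0.541, 'grip_force': 56.391}
8817
top slope dz/dx [  0.05783058 -35.31917291]
front x [18.94036105 42.24180573 45.48180174]
```

Emit:
{"op": "servo_tool", "data": {
  "commands": [
    [0.3,[-0.006,-0.015,0],[0,0,0]],
    [0.3,[-0.0125,-0.03,0],[0,0,0]],
    [0.3,[-0.0125,-0.03,0],[0,0,0]],
    [0.3,[-0.0125,-0.03,0],[0,0,0]],
    [0.3,[-0.0125,-0.03,0],[0,0,0]],
    [0.3,[-0.0125,-0.03,0],[0,0,0]],
    [0.3,[-0.0125,-0.03,0],[0,0,0]],
    [0.3,[-0.0125,-0.03,0],[0,0,0]],
    [0.3,[-0.0125,-0.03,0],[0,0,0]],
    [0.3,[-0.008,-0.02,0],[0,0,0]]
  ],
  "squeeze": 45
}}

```text
time_s: 18.52
eef_pos: [545.4, -74.2, 119.1]
ee_rot: [-0.002, -0.074, 0.997, 0.0]
force: [-0.3, 0.8, -6.6]
grip_width: 0.536
grip_force: 56.4
```

Emit:
{"op": "servo_tool", "data": {
  "commands": [
    [0.3,[0,0,0],[0,0,0.86]],
    [0.3,[0,0,0],[0,0.54,0]],
    [0.3,[0,0,0],[0,0.54,0]],
    [0.3,[0,0,0],[0,0.54,0]],
    [0.3,[0,0,0],[0,0,0]],
    [0.3,[0,0,0],[0,0,0]]
  ]
}}

```text
time_s: 19.02
eef_pos: [544.8, -71.4, 119.4]
ee_rot: [-0.086, -0.03, 0.996, -0.002]
force: [-0.5, 0.0, -5.9]
grip_width: 0.542
grip_force: 56.4
```

```bash
python3 - <<'E'
from h import *
show(); c,P=shot("w13"); T=tool()
Q=(P-T[:3,3])@T[:3,:3]
m=(abs(Q[...,1])<20)&(Q[...,2]<-30)&(Q[...,2]>-45)&(Q[...,0]>-15)&(Q[...,0]<38);q=Q[m]
print(len(q)); print("top slope",np.polyfit(q[:,0],q[:,2],1))
m=(abs(Q[...,1])<35)&(Q[...,2]<-30)&(Q[...,2]>-40)&(Q[...,0]>25)&(Q[...,0]<60);print(np.percentile(Q[m],[2,98],axis=0))
delta([545.6,-73.4,60])
z=P[...,2]; m=(z>14)&(z<25)&(P[...,0]<545)&(P[...,0]>505)&(abs(P[...,1])<150); print("lip/strips front",rect(P,m))
E
```

```text
{'time_s': 19.017, 'eef_pos': [544.81, -71.435, 119.356], 'ee_rot': [-0.086, -0.03, 0.996, -0.002], 'force': [-0.491, 0.015, -5.913], 'wrist_torque': [0.036, -0.197, 0.03], 'grip_width': 0.542, 'grip_force': 56.408}
7334
top slope [-4.47858255e-03 -3.30922255e+01]
[[ 25.39189697 -23.15551185 -34.42347587]
 [ 42.42296665  22.49833674 -30.65152717]]
shift [-11.  -2.  59.] yaw 0.06 pitch 0.171
lip/strips front (array([531.4,  50.4]), array([ 28.1, 151.8]), np.float64(-1.5129333847046893))
```

View pics/w13.png

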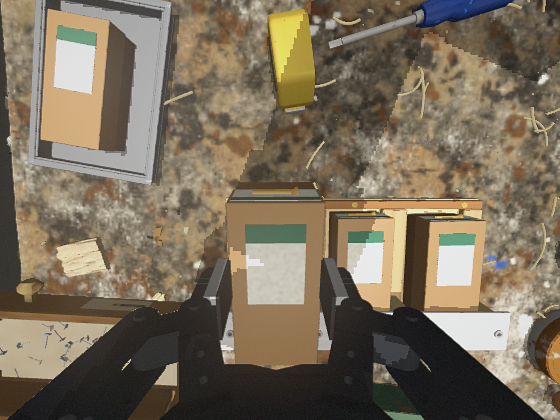

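Spare is level in the grip, and the tray carton lies flat at px (75,75). Lowering the tilted spare in front of the keeper.

Emit:
{"op": "servo_tool", "data": {
  "commands": [
    [0.3,[-0.002,-0.001,0.01],[0,0,0]],
    [0.3,[-0.004,-0.001,0.022],[0,0,0]],
    [0.3,[-0.004,0,0.022],[0,0,0]],
    [0.3,[-0.003,0,0.016],[0,0,0]],
    [0.3,[-0.001,0,0.006],[0,0,0]],
    [0.3,[0,0,0],[0,0,0]],
    [0.3,[0,0,0],[0,0,0]]
  ]
}}

```text
time_s: 19.65
eef_pos: [546.4, -73.8, 44.7]
ee_rot: [-0.084, -0.03, 0.996, -0.003]
force: [-0.4, -0.1, -4.0]
grip_width: 0.542
grip_force: 56.4
```

```bash
python3 - <<'E'
from h import *
show(); delta([545.6,-73.4,33]); c,P=shot("w14")
E
```

```text
{'time_s': 19.65, 'eef_pos': [546.445, -73.835, 44.734], 'ee_rot': [-0.084, -0.03, 0.996, -0.003], 'force': [-0.425, -0.143, -3.97], 'wrist_torque': [0.018, -0.224, 0.028], 'grip_width': 0.542, 'grip_force': 56.427}
shift [-1.2  0.5 11.7] yaw 0.06 pitch 0.169
```

View pics/w14.png

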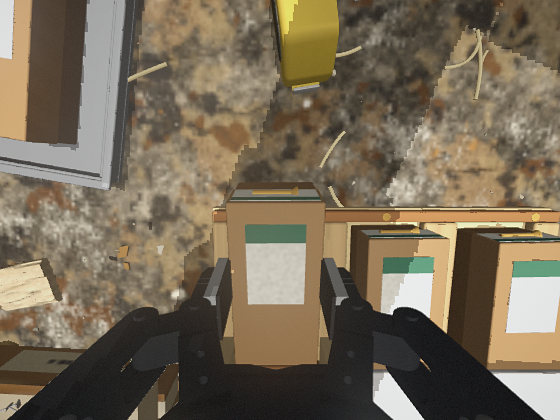

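Emit:
{"op": "servo_tool", "data": {
  "commands": [
    [0.3,[-0.0006,0.0003,0.006],[0,0,0]],
    [0.3,[-0.0006,0,0.0055],[0,0,0]],
    [0.3,[0,0,0],[0,0,0]],
    [0.3,[0,0,0],[0,0,0]],
    [0.3,[0,0,0],[0,0,0]]
  ]
}}

```text
time_s: 20.12
eef_pos: [545.6, -73.4, 32.9]
ee_rot: [-0.085, -0.03, 0.996, -0.003]
force: [-0.0, -0.5, -5.6]
grip_width: 0.538
grip_force: 56.4
```

Emit:
{"op": "servo_tool", "data": {
  "commands": [
    [0.3,[-0.005,0,-0.0009],[0,0,0]],
    [0.3,[-0.005,0,-0.0009],[0,0,0]],
    [0.3,[-0.005,0,-0.0009],[0,0,0]],
    [0.3,[0,0,0],[0,0,0]],
    [0.3,[0,0,0],[0,0,0]]
  ]
}}

```text
time_s: 20.53
eef_pos: [561.0, -72.4, 32.8]
ee_rot: [-0.085, -0.03, 0.996, -0.003]
force: [-0.0, -0.3, -6.3]
grip_width: 0.537
grip_force: 56.4
```

```bash
python3 - <<'E'
from h import *
show(); O=np.array([581.2,6.2]);T=tool();th=np.arcsin(T[2,0])
d=T[:2,3]-O;c,s=np.cos(.056),np.sin(.056)
print("TCP rack",c*d[0]+s*d[1],-s*d[0]+c*d[1],"rear",c*d[0]+s*d[1]+58*np.cos(th)-13*np.sin(th),T[2,3]-58*np.sin(th)-13*np.cos(th),th)
E
```

```text
{'time_s': 20.533, 'eef_pos': [561.012, -72.443, 32.784], 'ee_rot': [-0.085, -0.03, 0.996, -0.003], 'force': [-0.032, -0.284, -6.321], 'wrist_torque': [0.052, -0.167, 0.046], 'grip_width': 0.537, 'grip_force': 56.411}
TCP rack -24.558070552962917 -77.39010080392536 rear 30.413417183663924 10.17526583470642 0.16969306836793513
```

No contact so far: the force is pure weight. Sliding it the rest of the way home.

Emit:
{"op": "servo_tool", "data": {
  "commands": [
    [0.3,[-0.0048,0,0],[0,-0.12,0]],
    [0.3,[-0.0048,0,0],[0,-0.12,0]],
    [0.3,[-0.0048,0,0],[0,-0.12,0]],
    [0.3,[-0.0048,0,0],[0,-0.12,0]],
    [0.3,[0,0,0],[0,0,0]],
    [0.3,[0,0,0],[0,0,0]]
  ]
}}

```text
time_s: 21.03
eef_pos: [579.7, -71.4, 30.0]
ee_rot: [-0.06, -0.03, 0.998, -0.002]
force: [0.8, -0.1, -5.6]
grip_width: 0.543
grip_force: 56.4
```

```bash
cat > r.py <<'E'
from h import *
show(); O=np.array([581.2,6.2]);T=tool();th=np.arcsin(T[2,0])
d=T[:2,3]-O;c,s=np.cos(.056),np.sin(.056);x=c*d[0]+s*d[1]
f=lambda a,b:np.round([x+a*np.cos(th)+b*np.sin(th),T[2,3]-a*np.sin(th)+b*np.cos(th)],1)
print("TCP rack",x,-s*d[0]+c*d[1],"rear",f(58,-13),"front",f(-42,-13),"pitch",th)
E
python3 r.py
```

```text
{'time_s': 21.033, 'eef_pos': [579.682, -71.365, 29.976], 'ee_rot': [-0.06, -0.03, 0.998, -0.002], 'force': [0.799, -0.071, -5.639], 'wrist_torque': [-0.006, -0.087, -0.012], 'grip_width': 0.543, 'grip_force': 56.409}
TCP rack -5.857286758364234 -77.35879471670259 rear [50.2 10.2] front [-49.1  22.1] pitch 0.11955371773951202
```

Emit:
{"op": "servo_tool", "data": {
  "commands": [
    [0.3,[0.0003,0,0.0019],[0,-0.285,0]],
    [0.3,[0.0003,0,0.0019],[0,-0.285,0]],
    [0.3,[0.0004,0,0.0019],[0,-0.285,0]],
    [0.3,[0.0005,0,0.0019],[0,-0.285,0]],
    [0.3,[0,0,0],[0,0,0]],
    [0.3,[0,0,0],[0,0,0]]
  ]
}}

```text
time_s: 21.53
eef_pos: [577.4, -71.5, 22.8]
ee_rot: [-0.001, -0.03, 1.0, 0.0]
force: [-0.2, 0.2, -5.6]
grip_width: 0.541
grip_force: 56.4
```

```bash
python3 r.py
```

```text
{'time_s': 21.533, 'eef_pos': [577.397, -71.549, 22.8], 'ee_rot': [-0.001, -0.03, 1.0, 0.0], 'force': [-0.227, 0.204, -5.588], 'wrist_torque': [0.021, 0.067, 0.028], 'grip_width': 0.541, 'grip_force': 56.428}
TCP rack -8.14920757990022 -77.41428764837283 rear [49.8  9.7] front [-50.2   9.8] pitch 0.0010853404017288544
```

Emit:
{"op": "servo_tool", "data": {
  "commands": [
    [0.3,[0,0,0.0007],[0,0,0]],
    [0.3,[0,0,0.0006],[0,0,0]],
    [0.3,[0,0,0],[0,0,0]],
    [0.3,[0,0,0],[0,0,0]]
  ]
}}

```text
time_s: 21.87
eef_pos: [577.8, -71.6, 22.3]
ee_rot: [-0.0, -0.03, 1.0, -0.0]
force: [-6.1, 0.1, 6.1]
grip_width: 0.539
grip_force: 57.6
```

Emit:
{"op": "servo_tool", "data": {
  "commands": [
    [-0.45,[0,0,0],[0,0,0]],
    [-0.45,[0,0,0],[0,0,0]],
    [-0.45,[0,0,0],[0,0,0]],
    [-0.45,[0,0,-0.012],[0,0,0]],
    [-0.45,[0.01,0,-0.03],[0,0,0]],
    [-0.45,[0.01,0.01,-0.035],[0,0,0]],
    [-0.45,[0.01,0.02,-0.035],[0,0,0]],
    [-0.45,[0.01,0.02,-0.035],[0,0,0]],
    [-0.45,[0,0.02,-0.035],[0,0,0]],
    [-0.45,[0,0,0],[0,0,0]]
  ]
}}

```text
time_s: 22.7
eef_pos: [535.5, -1.8, 211.5]
ee_rot: [0.006, -0.031, 0.999, -0.001]
force: [0.5, 0.3, 0.1]
grip_width: 0.722
grip_force: 0.0
```

```bash
python3 - <<'E'
from h import *
capture("top");capture("top"); show(); c,P=shot("w15"); z=P[...,2]
for y,x in((-72,573),(6,567),(84,564)):
    m=(z>48)&(z<60)&(abs(P[...,1]-y)<30)&(P[...,0]<600)&(P[...,0]>520); 
    q=P[m]; print(rect(P,m),np.median(q[:,2]),"slope",np.polyfit(q[:,0],q[:,2],1)[0])
E
```

```text
{'time_s': 22.8, 'eef_pos': [534.016, -3.598, 205.212], 'ee_rot': [0.002, -0.031, 1.0, -0.001], 'force': [0.26, 0.051, 0.122], 'wrist_torque': [-0.015, 0.008, 0.006], 'grip_width': 0.726, 'grip_force': 0.0}
(array([568. , -72.3]), array([48.1, 67. ]), np.float64(0.06299763318517759)) 56.02441520660517 slope 0.012910319049386295
(array([565.6,   6. ]), array([48. , 71.5]), np.float64(0.06885543493394275)) 56.07032351202167 slope 0.0068533020465084355
(array([564.7,  83.4]), array([48.5, 74.2]), np.float64(0.07135587272022881)) 56.04008217678938 slope 0.006410516597467852
```

View pics/w15.png

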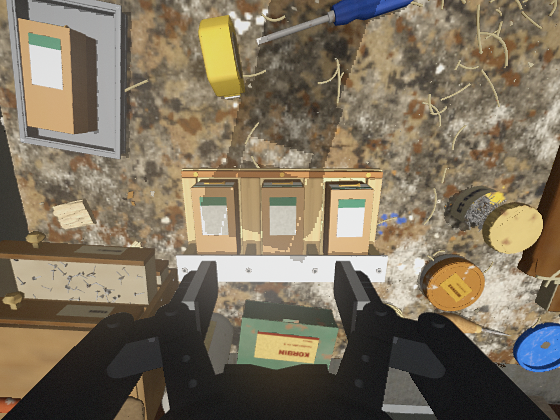

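```bash
python3 - <<'E'
from h import *
show(); c,P=shot("w16"); z=P[...,2]
for y in(-72,6,84):
    print([ (a,round(float(np.median(z[(abs(P[...,1]-y)<18)&(abs(P[...,0]-a)<4)&(z<60)])),2)) for a in(545,560,575,590)])
E
```

```text
{'time_s': 22.85, 'eef_pos': [533.478, -4.03, 203.531], 'ee_rot': [0.0, -0.03, 1.0, -0.0], 'force': [0.311, -0.839, -0.323], 'wrist_torque': [-0.064, 0.08, 0.022], 'grip_width': 0.728, 'grip_force': 0.0}
[(545, 56.14), (560, 56.2), (575, 56.07), (590, 56.14)]
[(545, 56.32), (560, 56.3), (575, 56.18), (590, 56.07)]
[(545, 56.21), (560, 56.1), (575, 56.08), (590, 55.94)]
```

All three lie flat and home, the light carton is flat in the tray, and the bystanders are where they were. Handing in.

```bash
python3 -c "
from rig import *
print(finish_job())"
```

```text
the job is handed in; nothing more can be done
None
```

Job handed in at about 23 s: the light carton was carton_3 (right bay), it now lies flat in the grey tray, and the spare is home in that bay, so all three bays hold full cartons lying flat; the jar, tape measure and wax tin were not touched.

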